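# Close up the machinist's tool chest

### The arm

A 6-joint arm with a two-finger parallel gripper is mounted at the origin on the work surface. World frame = base frame: x ahead of the robot, y to its left, z up, the work surface at z = 0. Lengths are in mm, angles in rad, forces in N, time in s.
With the tool pointing down it reaches from about 350 to 875 mm from the base axis. Payload 4.2 kg.
Tool frame: the origin (TCP) lies midway between the tips of the shut fingers; the grasp point (between the pads) lies 19 mm behind it (arm.tcp_to_grasp is the distance from the TCP to the grasp point, in mm); z points along the fingers, y is the line along which they close (so a half turn about z gives the same grasp; the last joint's range is limited). The gripper opens to 85 mm and grips with 20 to 120 N. Pads are 22 mm wide; open, the fingers measure 114 mm over their backs; the gripper's body (76 mm by 85 mm) begins 54 mm behind the grasp point. The pads swing forward as they close: fully open they stand 13 mm farther back than shut.
Start: joints at [1.554, 0.385, 0.008, 0, -1.194, -0.259], TCP at [170.166, 601.367, 231.312] pointing down, gripper open.
Joint ranges: [-3.14, 3.14], [-1.21, 2.06], [-1.07, 1.41], [-3.16, 2.05], [-2.99, -0.16], [-3.1, 3.1]. Speed limits (rad/s): [2.79, 2.79, 3.14, 3.14, 3.14, 3.14].

### API

Orientations are given as a unit quaternion [x, y, z, w].
In Python, from bench import arm, imaging, job, models gives the robot as it stands.
- The arm moves only by the tool arm_command, never from a script. Its argument "rows" is a list of rows, each an object with "grip": the opening, from 0 (shut) to 1 (fully open); "linear": the shift along the tool's x, y, z in mm, a list of three; "rot": the turn, a rotation vector about the tool's x, y, z in rad, a list of three. In form: [{"grip": grip, "linear": [tx, ty, tz], "rot": [rx, ry, rz]}, ...]. A call has 1 to 10 rows; each row is the pose to reach, as a shift and turn from the pose commanded when the call began, along the tool's axes at that moment; what a row does not reach only later rows make up. A row lasts 1/8 s, in which the tool goes at most 62.5 mm and 10.7 degrees, less where a joint would pass 70% of its speed; a pose out of reach is approached as far as the arm can. A call with a gripper value outside its range is refused whole. The fingers move at their own pace and stop on an object; the grip force is fixed at half the most. Time passes only in rows, so rows that repeat a pose let the fingers close. It gives the time, the measured TCP pose, the force, the opening and the grip force at its end, in the units of the state.
- arm.read_state(): the state, without advancing time (a new reading comes with each control period).
- imaging.get_image(name): name is "scene" or "side" or "wrist"; returns a dict with "frame" (400x640x3 uint8, red, green, blue), "fx", "fy", "cx", "cy" (pixels), "k1" (the pictures are not rectified: a ray, as slopes to the right and down, at radius r is drawn at 1 + k1 r^2 times it, then the intrinsics apply), "extrinsics" (4x4, takes a point from world to camera coordinates); the wrist camera has in their place "T_tool_cam" (4x4, takes a point from camera to tool coordinates, whose origin is the TCP and whose axes are the flange's). Camera axes: x right, y down, z forward; pixel columns grow to the right and rows downward; lengths in mm; the calibration is good to about 2 mm. A picture is of the moment at which its call begins: read the wrist's pose just before it. There is no depth.
- job.job_done(): hands the job in; it is judged then, once.
Trained networks look in a picture, given as the dict that the camera call returned (one of the last four; its "shot" number tells which), for a name from the list of things; names that differ only in an ending like _2 or _b are one class to them, and where a whole thing is asked for, a point or a joint stands for the part that bears it (a point fixed in the world has none). Each returns a list of dicts, best first, with "score" (0 to 1); they miss things now and then, are a little off and sometimes report something else, mostly with a low value. They report only what shows in the picture. A call takes as long as a camera call.
- models.spot_in(picture, query): "rect" ([left, top, right, bottom] in pixels, round what is visible of it).
- models.tip_of(picture, query): "pixel" ([column, row] in pixels: a listed point, or the origin of a listed thing).
The state is a dict: "clock": time; "joints": joint angles; "joint_vel": joint speeds; "joint_efforts": joint torques, N m; "position": TCP position; "ee_rot": TCP orientation; "contact_force": force on the tool from outside, world axes, zero at the start; "wrist_torque": the same for the moment, N m; "gripper_width": finger opening in mm; "grasp_force": force on a finger pad.
Only numpy, scipy, OpenCV 4.12 (cv2) and the standard library are available. Lean on these libraries where they do the work, as an engineer would, in place of code of your own. Each camera call takes 0.05 s, during which the arm holds its last target. There are 200 camera calls.

### The job

Close up the red tool chest for the night, touching it with nothing but the fingers: push its two open upper drawers fully home first, and then push the raised lid all the way down, lowering it so that it does not slam. Do not pull the drawers farther out or raise the lid higher, and leave the tools in the tray and everything else on the bench where they are.

Things in the scene. Friction and masses are not known exactly. Their poses are not given: they have to be found in the camera images.
- chest: red sheet-steel tool chest fixed to the bench, 360 mm wide (its y), 210 mm deep (its x) and 136 mm high to the rim of its top tray (168 mm with the lid shut). Origin at the centre of its underside, at bench level; its x axis points from its front (which faces the robot) to its back, y to the robot's left, z up. Under the tray are two half-width drawers side by side, and a full-width one beneath them; tray depth 30 mm
- drawer_left (a joint): a number, in m: how far the left upper drawer is out of the chest; 0 is fully home (against its stop), it starts 0.035 to 0.095. It slides level along the chest's own x axis and stays where it is left; pushing it takes about 3 N, the stop is rigid
- drawer_left_front (a point): centre of the front face of the aluminium pull, a strip 172 mm wide (along the chest's y), 10 mm high and 10 mm thick that runs along the top edge of the left upper drawer's front and is its most forward part; it faces the robot. The point lies 97 mm above the bench; the painted drawer front, 10 mm farther back, reaches 38 mm below it. When the drawer is home the strip stands 15 mm before the chest's body. Axes as the chest's
- drawer_right (a joint): a number, in m: how far the right upper drawer is out of the chest; 0 is fully home (against its stop), it starts 0.035 to 0.095. It slides level along the chest's own x axis and stays where it is left; pushing it takes about 3 N, the stop is rigid
- drawer_right_front (a point): centre of the front face of the aluminium pull, a strip 172 mm wide (along the chest's y), 10 mm high and 10 mm thick that runs along the top edge of the right upper drawer's front and is its most forward part; it faces the robot. The point lies 97 mm above the bench; the painted drawer front, 10 mm farther back, reaches 38 mm below it. When the drawer is home the strip stands 15 mm before the chest's body. Axes as the chest's
- drawer_bottom (a joint): a number, in m: how far the full-width bottom drawer (front 10 to 54 mm above the bench) is out; it is home (0) at the start and is to stay so
- lid (a joint): a number, in rad: the opening angle of the lid, 0 is fully shut, it starts 0.55 to 0.85. It is hinged along the top of the chest's back. A friction stay holds it wherever it is left; pushing its front edge down takes about 1 to 5 N until it meets the chest's rim, which is rigid
- lid_edge (a point): middle of the front top edge of the lid, on its outer face (the lid is a shallow tray upside down, 364 mm wide, 32 mm high). Axes are the lid's own: x from its front edge to its hinge, y to the left, z out of its outer face (straight up when shut; when raised it points up and away from the robot). A black carrying handle 120 mm long, 13 mm high, lies flat in the middle of the outer face, 105 mm behind this edge
- lid_hinge (a point): middle of the lid's hinge line, 136 mm above the bench, at the top of the chest's back; the lid's outer face lies 32 mm from it along the lid's z, and the front edge 210 mm from it along the lid's -x. Axes are the lid's own
- oiler: white squeeze oil bottle with a thin spout, 112 mm high, 46 mm across, standing on the bench in front of the chest, midway between the two open drawers; origin at the centre of its foot. A bystander: leave it alone
- caliper: vernier caliper, 180 mm long, lying flat on the bench (10 mm high) to the right; origin in the middle of its beam, at bench level. A bystander
- block: steel set-up block 76 x 51 x 25 mm lying on the bench to the left; origin at the centre of its underside. A bystander
- collet: small steel collet, 25 mm across, 21 mm high, standing in the chest's top tray at the left; origin at the centre of its foot. A bystander that stays in the tray, clear under the shut lid
- driver: screwdriver 150 mm long lying in the chest's top tray; origin at its middle, underneath. A bystander that stays in the tray, clear under the shut lid
- hammer: hammer 280 mm long lying on the bench to the right of the chest; origin underneath, near its middle. A bystander
- chuck: steel drill chuck, 44 mm across, 70 mm high, standing on the bench to the left of the chest, tapered end up; origin at the centre of its foot. A bystander
- mug: white mug, 80 mm across, 92 mm high, standing on the bench at the far left; origin at the centre of its foot. A bystander

How it is judged (in metres and radians):
On the way, in this order (a step that is already met when the one before it is completed fails the run):
1. both upper drawers are home (within 5 mm) while the lid still stands open (value of joint each of drawer_left, drawer_right below 0.005 m and value of joint lid above 0.4 rad), for 0.2 s.
2. the lid is down (within 0.025 rad, 5 mm at its front edge) (value of joint each of drawer_left, drawer_right below 0.005 m and value of joint lid below 0.025 rad), for 0.2 s.
At the end, for the whole second after the job is handed in: All three drawers are home within 5 mm, the lid is shut within 0.025 rad (5 mm at its front edge) and at rest, and every bystander is within 20 mm of where it stood (all of step 2 and value of joint drawer_bottom below 0.005 m and velocity of joint lid between -0.05 and 0.05 rad/s and distance of each of oiler, caliper, block, collet, driver, hammer, chuck, mug from where it was at the start of the episode below 0.02 m); the robot touches nothing.
It fails at once if the lid slams: it comes down faster than 1.2 rad/s (0.25 m/s at its front edge) in its last 0.12 rad (value of joint lid below 0.12 rad and velocity of joint lid below -1.2 rad/s).
It fails at once if a drawer is pulled farther out (past 0.115 m), or the bottom drawer is opened by 10 mm (value of joint any of drawer_left, drawer_right above 0.115 m or value of joint drawer_bottom above 0.01 m).
It fails at once if the arm or the gripper's body, not the fingers, pushes on the chest with over 8 N (contact force between the arm and chest above 8 N).
It fails at once if the lid is lifted (past 0.95 rad) (value of joint lid above 0.95 rad).
It fails at once if a bystander is shifted by more than 20 mm or lifted (distance of any of oiler, caliper, block, collet, driver, hammer, chuck, mug from where it was at the start of the episode above 0.02 m).
It also fails if it takes over 58 s, if anything falls off the work surface, if the arm or the gripper's body presses on something with over 40 N, if the wrist force passes 120 N, or if a joint passes its speed limit or range.

## Working session

There is one attempt and no reset: what is moved stays moved. The work goes in short steps, Python scripts to look and compute and a tool call to move; the robot and the scene stay as the last step left them, time stands still between calls to the robot, and variables do not carry over. Pictures are saved under pics/ and viewed, at most 12 in all, crops included, and the job is handed in when it is done.

Besides the shell and the picture viewer there is one more tool, called after ">>>" as name(argument=value, ...), one argument or row to a line, values as JSON. arm_command: Moves the arm, as the interface text tells. Its arguments: {"type":"object","properties":{"rows":{"type":"array"}},"required":["rows"]}

```bash
mkdir -p pics
cat > h.py <<'E'
import numpy as np, cv2
from bench import arm, imaging, job, models
def ray(p,px):
    K=np.array([[p['fx'],0,p['cx']],[0,p['fy'],p['cy']],[0,0,1.]])
    d=cv2.undistortPoints(np.array([[px]],float),K,np.array([p['k1'],0,0,0,0.]))[0,0]
    E=np.array(p['extrinsics']);R,t=E[:3,:3],E[:3,3]
    return -R.T@t, R.T@np.array([d[0],d[1],1.])
def atz(p,px,z):
    o,d=ray(p,px); return o+d*(z-o[2])/d[2]
def tri(a,pa,b,pb):
    A=np.zeros((3,3));v=np.zeros(3);rs=[ray(a,pa),ray(b,pb)]
    for o,d in rs:
        d=d/np.linalg.norm(d);M=np.eye(3)-np.outer(d,d);A+=M;v+=M@o
    x=np.linalg.solve(A,v); return x
def proj(p,X):
    E=np.array(p['extrinsics']);c=E[:3,:3]@np.array(X)+E[:3,3];s=c[:2]/c[2];s=s*(1+p['k1']*(s@s))
    return np.array([p['fx']*s[0]+p['cx'],p['fy']*s[1]+p['cy']])
E
python3 - <<'E'
from h import *
np.set_printoptions(precision=1,suppress=True)
a=imaging.get_image('scene');b=imaging.get_image('side')
cv2.imwrite('pics/a.png',a['frame'][...,::-1]);cv2.imwrite('pics/b.png',b['frame'][...,::-1])
for n in ['drawer_left_front','drawer_right_front','lid_edge','lid_hinge','chest','oiler','block','chuck','caliper','hammer','mug']:
    ra=models.tip_of(a,n);rb=models.tip_of(b,n)
    print(n,[(np.array(r['pixel']),round(r['score'],2)) for r in ra[:2]],[(np.array(r['pixel']),round(r['score'],2)) for r in rb[:2]])
    if ra and rb: print('   ',tri(a,ra[0]['pixel'],b,rb[0]['pixel']))
    z=97 if 'drawer' in n else 136 if 'hinge' in n else 0
    if ra: print('  at z',atz(a,ra[0]['pixel'],z))
    if rb: print('  at z',atz(b,rb[0]['pixel'],z))
for p in (a,b): print(ray(p,(320,200)))
E
```

```text
drawer_left_front [(array([334.6, 233.9]), 0.64)] [(array([345.2, 228.9]), 0.82), (array([286.7, 290.6]), 0.65)]
    [518.2  80.8  48.1]
  at z [496.1 112.2  97. ]
  at z [508.7 132.8  97. ]
drawer_right_front [(array([346.4, 187.2]), 0.83)] [(array([358.7, 182.6]), 0.6)]
    [533.4 -26.5 127.5]
  at z [546. -53.  97.]
  at z [544.1 -68.   97. ]
lid_edge [(array([293., 147.]), 0.68), (array([282.8, 215.2]), 0.49)] [(array([303.3, 136.6]), 0.7)]
    [658.1  51.5 278.8]
  at z [ 838.8 -213.7    0. ]
  at z [ 884.6 -407.7    0. ]
lid_hinge [(array([243.3, 175.7]), 0.62)] [(array([250. , 179.9]), 0.97), (array([282.5, 230.3]), 0.47)]
    [802.5  94.3 136.9]
  at z [805.4  93.5 136. ]
  at z [800.9  93.8 136. ]
chest [(array([281.1, 216. ]), 0.96), (array([336.7, 157.4]), 0.55)] [(array([288. , 222.8]), 0.74), (array([338.6, 169.3]), 0.73)]
    [696.6  78.9   6.7]
  at z [697.3  74.7   0. ]
  at z [703.   71.9   0. ]
oiler [] [(array([388.2, 241. ]), 0.57)]
  at z [418.4  27.9   0. ]
block [(array([358.9, 286.6]), 0.9)] [(array([379.6, 281.2]), 0.84)]
    [396.1 154.  -23.9]
  at z [387.4
[... 221 characters left out ...]
aliper [(array([369.9, 189.5]), 0.74), (array([335.3, 156.2]), 0.43)] [(array([376.2, 190.6]), 0.49), (array([288.9, 225.7]), 0.46)]
    [ 504.5 -139.4   31.4]
  at z [ 509.3 -167.6    0. ]
  at z [ 518.5 -182.1    0. ]
hammer [(array([334. , 153.8]), 0.58), (array([369. , 189.9]), 0.45)] [(array([337.4, 169.5]), 0.63), (array([312.8, 390.5]), 0.25)]
    [ 697.4 -282.1  -24.3]
  at z [ 693.1 -259.1   -0. ]
  at z [ 676.9 -245.     0. ]
mug [(array([275.1, 391.6]), 0.81)] [(array([310.3, 390.3]), 0.6)]
    [439.5 486.7 -17.1]
  at z [434.9 489.1   0. ]
  at z [437.1 494.4   0. ]
(array([270.5, 620.9, 877.8]), array([ 0.3, -0.6, -0.8]))
(array([272.3, 832.1, 752.8]), array([ 0.3, -0.7, -0.6]))
```

```bash
python3 -c "
import cv2,numpy as np
a=cv2.imread('pics/a.png');b=cv2.imread('pics/b.png')
print(a.shape)"
```

```text
(400, 640, 3)
```

View pics/a.png

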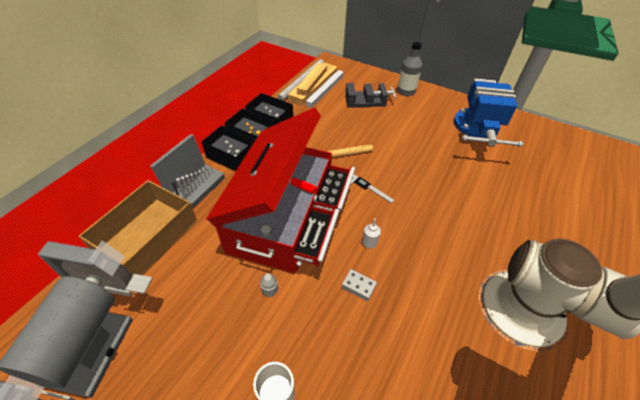

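View pics/b.png

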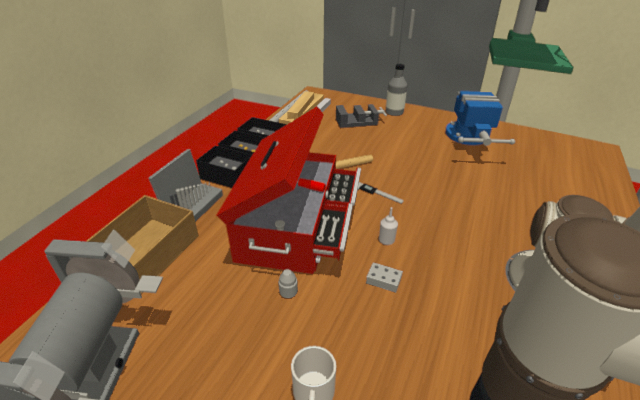

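The pictures show the chest near (690,75) turned about 10°. Its lid is raised, both drawers are out with the oiler in front, and the chuck stands to its left.

Run:
```python
from h import *
from scipy.spatial.transform import Rotation as R
np.set_printoptions(precision=3,suppress=True)
s=arm.read_state();print(s['position'],s['ee_rot'],s['gripper_width']);print(R.from_quat(s['ee_rot']).as_matrix())
w=imaging.get_image('wrist');print({k:v for k,v in w.items() if k!='frame'})
```

```text
[170.166 601.376 231.327] [ 0.991 -0.137 -0.    -0.   ] 85.31802806795828
[[ 0.962 -0.272 -0.   ]
 [-0.272 -0.962  0.   ]
 [-0.    -0.    -1.   ]]
{'fx': 304.1896507120063, 'fy': 304.1896507120063, 'cx': 318.7660536666754, 'cy': 192.89398789074724, 'k1': -0.041360315169455486, 'T_tool_cam': array([[   0.   ,   -0.947,   -0.321,   82.378],
       [   1.   ,    0.   ,   -0.   ,   -0.758],
       [   0.   ,   -0.321,    0.947, -143.013],
       [   0.   ,    0.   ,    0.   ,    1.   ]]), 'shot': 3}
```

>>> arm_command(
  rows=[
    {"grip": 0, "linear": [36, 44, -60], "rot": [0, 0, 0.17]},
    {"grip": 0, "linear": [72, 88, -110], "rot": [0, 0, 0.34]},
    {"grip": 0, "linear": [109, 132, -150], "rot": [0, 0, 0.51]},
    {"grip": 0, "linear": [145, 176, -180], "rot": [0, 0, 0.68]},
    {"grip": 0, "linear": [181, 219, -199], "rot": [0, 0, 0.85]},
    {"grip": 0, "linear": [218, 263, -199], "rot": [0, 0, 1.02]},
    {"grip": 0, "linear": [254, 307, -199], "rot": [0, 0, 1.19]},
    {"grip": 0, "linear": [290, 351, -199], "rot": [0, 0, 1.36]},
    {"grip": 0, "linear": [327, 395, -199], "rot": [0, 0, 1.53]},
    {"grip": 0, "linear": [363, 439, -199], "rot": [0, 0, 1.7]},
  ],
)

```text
clock: 2.5
position: [396.5, 86.3, 430.8]
ee_rot: [-0.548, 0.836, 0.0, 0.001]
contact_force: [1.5, 1.3, 0.1]
gripper_width: -0.1
grasp_force: 0.0
```

>>> arm_command(
  rows=[
    {"grip": 0, "linear": [0, 0, 0], "rot": [0, 0, 0.18]},
    {"grip": 0, "linear": [0, 0, 0], "rot": [0, 0, 0.36]},
    {"grip": 0, "linear": [0, 0, 0], "rot": [0, 0, 0.54]},
    {"grip": 0, "linear": [0, 0, 0], "rot": [0, 0, 0.72]},
    {"grip": 0, "linear": [0, 0, 0], "rot": [0, 0, 0.9]},
    {"grip": 0, "linear": [0, 0, 0], "rot": [0, 0, 1.0]},
    {"grip": 0, "linear": [0, 0, 0], "rot": [0, 0, 1.0]},
    {"grip": 0, "linear": [0, 0, 0], "rot": [0, 0, 1.0]},
  ],
)

```text
clock: 3.5
position: [396.3, 88.2, 430.4]
ee_rot: [-0.084, 0.997, 0.0, 0.0]
contact_force: [0.1, 0.5, 0.6]
gripper_width: -0.2
grasp_force: 0.0
```

```bash
cat >> h.py <<'E'
from scipy.spatial.transform import Rotation as Rot
def wrist():
    s=arm.read_state();T=np.eye(4);T[:3,:3]=Rot.from_quat(s['ee_rot']).as_matrix();T[:3,3]=s['position']
    w=imaging.get_image('wrist');w['extrinsics']=np.linalg.inv(T@np.array(w['T_tool_cam']));return w,s
E
python3 - <<'E'
from h import *
np.set_printoptions(precision=1,suppress=True)
w,s=wrist();print(s['clock'],s['position'],Rot.from_quat(s['ee_rot']).as_matrix(),s['contact_force'])
cv2.imwrite('pics/w1.png',w['frame'][...,::-1])
a=imaging.get_image('scene')
for n in ['drawer_left_front','drawer_right_front','lid_edge','lid_hinge','oiler']:
    r=models.tip_of(w,n);ra=models.tip_of(a,n)
    z=97 if 'drawer' in n else 136 if 'hinge' in n else 0
    for q in r[:2]: print(n,np.array(q['pixel']),q['score'],'at z',atz(w,q['pixel'],z))
    if r and ra: print('  tri',tri(w,r[0]['pixel'],a,ra[0]['pixel']), ra[0]['pixel'])
E
```

```text
3.5 [396.3  88.2 430.4] [[-1.  -0.2  0. ]
 [-0.2  1.   0. ]
 [-0.   0.  -1. ]] [0.1 0.5 0.6]
drawer_left_front [323.9 209.2] 0.62 at z [501.5 115.8  97. ]
  tri [501.6 115.2 102.1] [331.8, 232.2]
drawer_right_front [221.5 215.6] 0.82 at z [542.3 -54.3  97. ]
  tri [556.9 -62.3  68.9] [343.6, 189.9]
lid_edge [328.2 213.6] 0.72 at z [547.7 134.3   0. ]
  tri [514.6 124.9 335.6] [289.5, 147.3]
lid_hinge [258.  294.4] 0.5 at z [661.2  27.6 136. ]
lid_hinge [512.8 186.9] 0.17 at z [402.1 392.4 136. ]
  tri [872.1  -1.3 -50.4] [243.0, 178.3]
oiler [277.8 143.1] 0.89 at z [421.8  15.1   0. ]
  tri [425.4  14.5  -4.7] [368.9, 240.3]
```

View pics/w1.png

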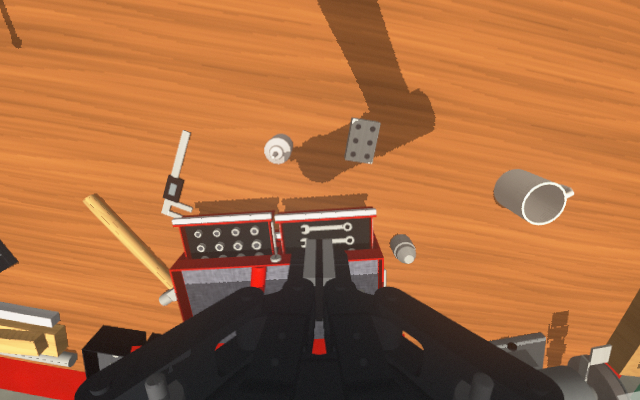

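The wrist view shows the white strip edges: right from about (175,218) to (272,212), left from about (277,211) to (376,208). The oiler is at (278,148) and the block at (363,140).

Run:
```python
from h import *
np.set_printoptions(precision=1,suppress=True)
w,s=wrist();f=w['frame'].astype(int)
def edge(c):  # first bright row near strip
    g=f[195:235,c].min(1);  i=np.argmax(g>185); return 195+i, g[i:i+7]
for lo,hi in((185,265),(288,368)):
    cs=np.arange(lo,hi,4);rs=np.array([edge(c)[0] for c in cs]);print(rs)
    k=np.polyfit(cs,rs,1)
    for _ in range(3):
        m=abs(np.polyval(k,cs)-rs)<1.2;k=np.polyfit(cs[m],rs[m],1)
    P=[atz(w,(c,np.polyval(k,c)-.5),102) for c in(lo,hi)];print(P,np.arctan2(-(P[1]-P[0])[0],(P[1]-P[0])[1]))
for c in((175,218),(272,212),(277,211),(376,208)):print(c,atz(w,c,102))
# strip edge pixel colours
print(f[203:222,330].tolist())
a=imaging.get_image('scene');b=imaging.get_image('side')
pic=np.hstack([cv2.resize(p['frame'][90:290,200:400],None,fx=2,fy=2,interpolation=2) for p in(a,b)])
cv2.imwrite('pics/ab.png',pic[...,::-1])
```

```text
[206 208 219 218 218 218 218 217 217 218 217 216 216 216 216 215 215 215
 215 214]
[array([ 556. , -114.7,  102. ]), array([523.8,  19.1, 102. ])] 0.23623541753872915
[215 215 215 214 214 214 214 213 213 213 213 212 212 212 212 211 211 211
 211 210]
[array([519.2,  57.4, 102. ]), array([488.1, 187.9, 102. ])] 0.23358928935109205
(175, 218) [ 557.5 -131.7  102. ]
(272, 212) [518.9  30.3 102. ]
(277, 211) [515.7  38.4 102. ]
(376, 208) [483.1 200.5 102. ]
[[139, 87, 55], [147, 93, 55], [150, 94, 55], [146, 91, 52], [145, 91, 53], [136, 77, 48], [119, 55, 38], [115, 65, 56], [129, 109, 102], [210, 199, 189], [246, 242, 236], [249, 246, 242], [249, 245, 241], [249, 245, 241], [212, 185, 176], [219, 69, 57], [213, 57, 43], [130, 61, 53], [72, 63, 55]]
```

View pics/ab.png

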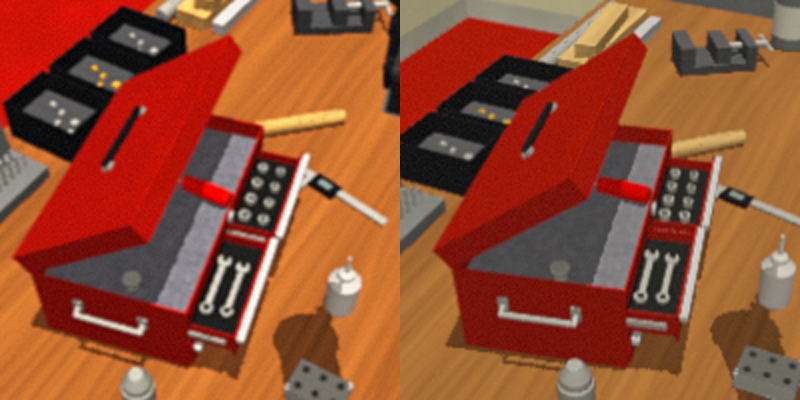

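The zoomed views show the lid's front right corner at about (320,109) in scene and (322,109) in side. Next I'll fit the lid angle.

Run:
```python
from h import *
np.set_printoptions(precision=1,suppress=True)
a=imaging.get_image('scene');b=imaging.get_image('side')
y=.235;ex=np.array([np.cos(y),np.sin(y),0]);ey=np.array([-np.sin(y),np.cos(y),0]);ez=np.array([0,0,1.])
C=np.array([699,77.6,0]);H=C+105*ex+136*ez
for q in np.arange(.5,.9,.05):
    e=H+(-210*np.cos(q)+32*np.sin(q))*ex+(210*np.sin(q)+32*np.cos(q))*ez
    print(round(q,2),e,'edge',proj(a,e),proj(b,e),'R',proj(a,e-182*ey),proj(b,e-182*ey),'L',proj(a,e+182*ey),proj(b,e+182*ey))
print([(r['pixel'],r['score']) for p in (a,b) for r in models.tip_of(p,'lid_edge')])
print('hinge L',proj(a,H+182*ey),proj(b,H+182*ey),'rim FL',proj(a,C-105*ex+180*ey+136*ez),proj(b,C-105*ex+180*ey+136*ez))
```

```text
0.5 [636.8  62.7 264.8] edge [298.  156.9] [309.2 145.4] R [318.8 114.7] [322.2 113.5] L [271.1 211.2] [291.7 188.6]
0.55 [643.3  64.3 273. ] edge [295.4 153.8] [306.5 142.2] R [316.6 111.8] [319.9 110.6] L [268.  208.1] [288.4 185. ]
0.6 [650.1  65.9 281. ] edge [292.6 150.8] [303.6 139.1] R [314.2 108.9] [317.4 107.7] L [264.6 205. ] [284.9 181.5]
0.65 [657.4  67.6 288.6] edge [289.6 147.9] [300.5 136. ] R [311.7 106.1] [314.8 105. ] L [261.  201.9] [281.2 178.1]
0.7 [665.   69.5 295.8] edge [286.5 145. ] [297.2 133.1] R [309.  103.4] [312.  102.3] L [257.3 198.8] [277.3 174.8]
0.75 [672.9  71.3 302.6] edge [283.2 142.1] [293.8 130.2] R [306.2 100.7] [309.1  99.8] L [253.3 195.9] [273.3 171.6]
0.8 [681.2  73.3 308.9] edge [279.7 139.4] [290.3 127.5] R [303.2  98.2] [306.   97.4] L [249.3 192.9] [269.  168.5]
0.85 [689.7  75.4 314.9] edge [276.2 136.7] [286.6 125. ] R [300.1  95.7] [302.9  95.1] L [245.  190.1] [264.6 165.6]
[([289.7, 146.2], 0.69), ([302.5, 139.8], 0.74)]
hinge L [212.7 227.4] [223.7 225.3] rim FL [291.4 247.9] [311.7 236.1]
```

>>> arm_command(
  rows=[
    {"grip": 0, "linear": [-12, 2, 40], "rot": [-0.003, -0.1, -0.014]},
    {"grip": 0, "linear": [-24, 4, 85], "rot": [-0.006, -0.2, -0.028]},
    {"grip": 0, "linear": [-36, 6, 130], "rot": [-0.01, -0.3, -0.041]},
    {"grip": 0, "linear": [-48, 8, 180], "rot": [-0.014, -0.4, -0.055]},
    {"grip": 0, "linear": [-58, 10, 230], "rot": [-0.017, -0.498, -0.068]},
    {"grip": 0, "linear": [-58, 10, 230], "rot": [-0.017, -0.498, -0.068]},
    {"grip": 0, "linear": [-58, 10, 230], "rot": [-0.017, -0.498, -0.068]},
  ],
)

```text
clock: 5.32
position: [450.5, 106.0, 198.3]
ee_rot: [-0.114, 0.963, 0.027, 0.243]
contact_force: [-0.1, -0.3, 1.1]
gripper_width: -0.1
grasp_force: 0.0
```

```bash
cat >> h.py <<'E'
EX=np.array([np.cos(.235),np.sin(.235),0]);EY=np.array([-np.sin(.235),np.cos(.235),0]);EZ=np.array([0,0,1.])
C=np.array([699,77.6,0])
def st():
    s=arm.read_state();M=Rot.from_quat(s['ee_rot']).as_matrix();p=np.array(s['position'])
    print('clk',s['clock'],'pos',p,'chest',[(p-C)@v for v in(EX,EY,EZ)],'F',s['contact_force'])
    B=np.c_[EX,EY,EZ];print('tool axes in chest cols\n',(B.T@M).round(3));return p,M
def lin(M,d): return (M.T@(d[0]*EX+d[1]*EY+d[2]*EZ)).round(1)
E
python3 - <<'E'
from h import *
np.set_printoptions(precision=3,suppress=True)
p,M=st()
print(arm.read_state()['joints'])
w,s=wrist();cv2.imwrite('pics/w2.png',w['frame'][...,::-1])
E
```

```text
clk 5.325 pos [450.531 105.985 198.268] chest [np.float64(-235.03002393252996), np.float64(85.45891707314128), np.float64(198.26835657612244)] F [-0.124 -0.295  1.113]
tool axes in chest cols
 [[-0.881  0.001  0.474]
 [-0.001  1.    -0.003]
 [-0.474 -0.003 -0.881]]
[ 0.62  -0.085 -0.976  0.704 -0.283 -2.597]
```

View pics/w2.png

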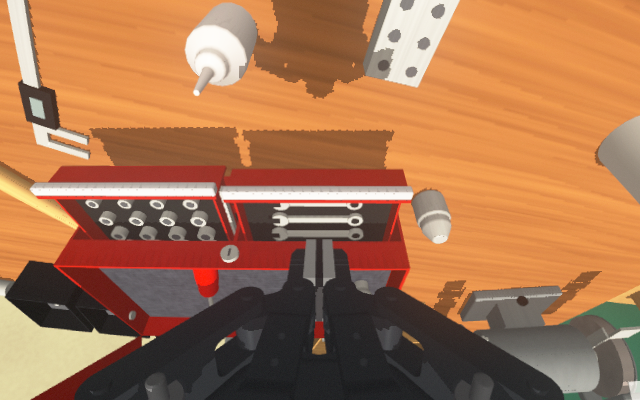

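The view shows the fingers lined up with the left drawer: its strip spans columns 220–412 at row 195, and the oiler at (215,50) is clear. Joints 3 and 5 are near their limits, so I'll reduce the tilt.

>>> arm_command(
  rows=[
    {"grip": 0, "linear": [0, 0, 0], "rot": [0, 0.1, 0]},
    {"grip": 0, "linear": [0, 0, 0], "rot": [0, 0.2, 0]},
    {"grip": 0, "linear": [0, 0, 0], "rot": [0, 0.28, 0]},
    {"grip": 0, "linear": [0, 0, 0], "rot": [0, 0.28, 0]},
  ],
)

```text
clock: 5.88
position: [454.5, 110.1, 202.6]
ee_rot: [-0.116, 0.987, 0.014, 0.11]
contact_force: [-0.3, -0.2, 0.5]
gripper_width: -0.3
grasp_force: 0.0
```

Run:
```python
from h import *
np.set_printoptions(precision=3,suppress=True)
p,M=st()
print(arm.read_state()['joints']);print(lin(M,[0,0,-106]),lin(M,[100,0,0]))
```

```text
clk 5.875 pos [454.533 110.115 202.608] chest [np.float64(-230.1772186540167), np.float64(88.54381715117444), np.float64(202.6083770765378)] F [-0.302 -0.22   0.476]
tool axes in chest cols
 [[-0.975 -0.     0.221]
 [ 0.     1.     0.003]
 [-0.221  0.003 -0.975]]
[ 0.642  0.029 -0.601  0.127 -0.738 -2.063]
[ 23.5  -0.3 103.4] [-97.5  -0.   22.1]
```

>>> arm_command(
  rows=[
    {"grip": 0, "linear": [6, 0, 27], "rot": [0, 0, 0]},
    {"grip": 0, "linear": [12, 0, 54], "rot": [0, 0, 0]},
    {"grip": 0, "linear": [18, 0, 81], "rot": [0, 0, 0]},
    {"grip": 0, "linear": [24, 0, 107], "rot": [0, 0, 0]},
    {"grip": 0, "linear": [24, 0, 107], "rot": [0, 0, 0]},
    {"grip": 0, "linear": [24, 0, 107], "rot": [0, 0, 0]},
  ],
)

```text
clock: 6.62
position: [452.2, 108.1, 91.9]
ee_rot: [-0.117, 0.987, 0.013, 0.109]
contact_force: [-0.1, 0.8, 0.3]
gripper_width: 0.1
grasp_force: 0.0
```

Run:
```python
from h import *
np.set_printoptions(precision=3,suppress=True)
p,M=st()
print(arm.read_state()['joints'])
w,s=wrist();cv2.imwrite('pics/w3.png',w['frame'][...,::-1])
```

```text
clk 6.625 pos [452.184 108.145  91.89 ] chest [np.float64(-232.9201358230157), np.float64(87.17498503051165), np.float64(91.88980057843173)] F [-0.15   0.771  0.342]
tool axes in chest cols
 [[-0.976 -0.001  0.219]
 [-0.001  1.     0.001]
 [-0.219  0.001 -0.976]]
[ 0.634  0.19  -0.8    0.226 -0.386 -2.171]
```

View pics/w3.png

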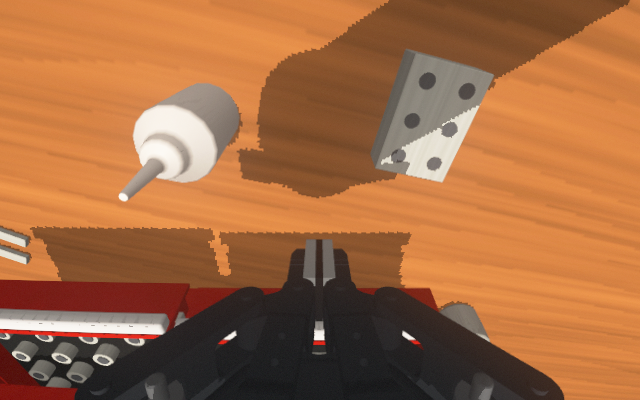

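The fingertips are low in front of the left drawer, clear of the oiler at (185,135) and the block. I'll push now.

>>> arm_command(
  rows=[
    {"grip": 0, "linear": [-12, 0, 2.7], "rot": [0, 0, 0]},
    {"grip": 0, "linear": [-24, 0, 5.4], "rot": [0, 0, 0]},
    {"grip": 0, "linear": [-35, 0, 7.8], "rot": [0, 0, 0]},
    {"grip": 0, "linear": [-45, 0, 10], "rot": [0, 0, 0]},
    {"grip": 0, "linear": [-55, 0, 12.3], "rot": [0, 0, 0]},
    {"grip": 0, "linear": [-65, 0, 14.6], "rot": [0, 0, 0]},
    {"grip": 0, "linear": [-75, 0, 16.8], "rot": [0, 0, 0]},
    {"grip": 0, "linear": [-80, 0, 18], "rot": [0, 0, 0]},
    {"grip": 0, "linear": [-80, 0, 18], "rot": [0, 0, 0]},
  ],
)

```text
clock: 7.8
position: [532.3, 127.1, 90.5]
ee_rot: [-0.117, 0.987, 0.013, 0.109]
contact_force: [0.1, 0.4, -0.0]
gripper_width: 0.0
grasp_force: 0.1
```

>>> arm_command(
  rows=[
    {"grip": 0, "linear": [-4, 0, 0.9], "rot": [0, 0, 0]},
    {"grip": 0, "linear": [-8, 0, 1.8], "rot": [0, 0, 0]},
    {"grip": 0, "linear": [-8, 0, 1.8], "rot": [0, 0, 0]},
  ],
)

```text
clock: 8.18
position: [539.9, 128.9, 90.5]
ee_rot: [-0.117, 0.987, 0.013, 0.109]
contact_force: [-0.8, -0.6, -0.4]
gripper_width: 0.1
grasp_force: 0.3
```

Run:
```python
from h import *
np.set_printoptions(precision=3,suppress=True)
p,M=st()
a=imaging.get_image('side');w,s=wrist()
pa=cv2.resize(a['frame'][90:290,200:400],(600,600),interpolation=2)
cv2.imwrite('pics/c4.png',np.vstack([pa[:400],cv2.resize(w['frame'][180:],(600,200))])[...,::-1])
```

```text
clk 8.175 pos [539.892 128.884  90.476] chest [np.float64(-142.794049361909), np.float64(86.92215800203611), np.float64(90.47565640848849)] F [-0.844 -0.646 -0.411]
tool axes in chest cols
 [[-0.976 -0.     0.217]
 [-0.     1.     0.   ]
 [-0.217 -0.    -0.976]]
```

View pics/c4.png

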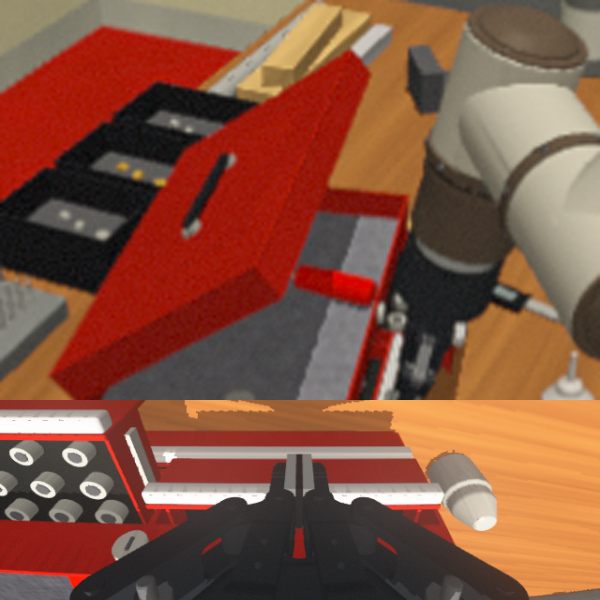

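The left drawer is nearly in, with its strip against the fingers. I'll keep pushing in small steps until the force rises at the stop.

>>> arm_command(
  rows=[
    {"grip": 0, "linear": [-3, 0, 0.7], "rot": [0, 0, 0]},
    {"grip": 0, "linear": [-6, 0, 1.3], "rot": [0, 0, 0]},
    {"grip": 0, "linear": [-6, 0, 1.3], "rot": [0, 0, 0]},
  ],
)

```text
clock: 8.65
position: [545.7, 130.1, 90.4]
ee_rot: [-0.117, 0.987, 0.013, 0.108]
contact_force: [-1.1, -0.2, 0.1]
gripper_width: -0.1
grasp_force: 0.6
```

>>> arm_command(
  rows=[
    {"grip": 0, "linear": [-3, 0, 0.7], "rot": [0, 0, 0]},
    {"grip": 0, "linear": [-5, 0, 1.1], "rot": [0, 0, 0]},
  ],
)

```text
clock: 8.9
position: [550.1, 131.0, 90.2]
ee_rot: [-0.117, 0.987, 0.012, 0.108]
contact_force: [-6.9, 0.1, 4.5]
gripper_width: -0.2
grasp_force: 3.4
```

>>> arm_command(
  rows=[
    {"grip": 0, "linear": [-2, 0, 0.4], "rot": [0, 0, 0]},
    {"grip": 0, "linear": [-3, 0, 0.7], "rot": [0, 0, 0]},
  ],
)

```text
clock: 9.15
position: [550.3, 130.5, 89.4]
ee_rot: [-0.116, 0.988, 0.011, 0.105]
contact_force: [-12.8, -0.3, 7.9]
gripper_width: 0.1
grasp_force: 6.1
```

>>> arm_command(
  rows=[
    {"grip": 0, "linear": [-2, 0, 0.4], "rot": [0, 0, 0]},
    {"grip": 0, "linear": [-4, 0, 0.9], "rot": [0, 0, 0]},
    {"grip": 0, "linear": [-4, 0, 0.9], "rot": [0, 0, 0]},
  ],
)

```text
clock: 9.52
position: [550.7, 129.5, 88.1]
ee_rot: [-0.115, 0.988, 0.01, 0.101]
contact_force: [-19.3, -1.3, 11.1]
gripper_width: 0.2
grasp_force: 9.5
```

Run:
```python
from h import *
np.set_printoptions(precision=3,suppress=True)
p,M=st();print(arm.read_state()['joints'])
w,s=wrist()
cv2.imwrite('pics/c5.png',cv2.resize(w['frame'][150:],(800,312))[...,::-1])
```

```text
clk 9.525 pos [550.668 129.456  88.099] chest [np.float64(-132.18034100089076), np.float64(84.96848264367691), np.float64(88.09935056254473)] F [-19.261  -1.334  11.079]
tool axes in chest cols
 [[-0.979  0.003  0.202]
 [ 0.002  1.    -0.004]
 [-0.202 -0.004 -0.979]]
[ 0.551  0.352 -0.529  0.139 -0.502 -2.005]
```

View pics/c5.png

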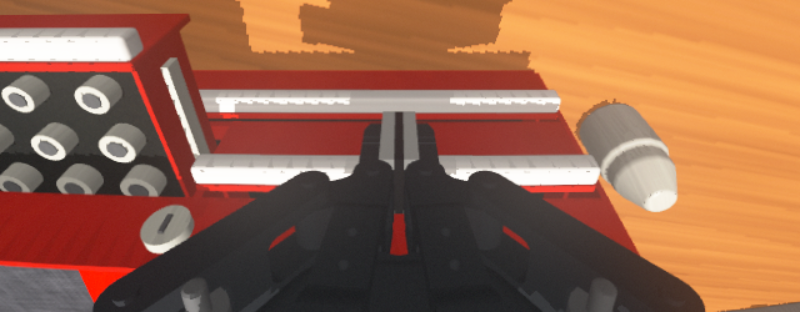

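The left drawer is home: its strip lies close against the body and the force rises steeply. I'll back off, rise, and move over to the right drawer.

>>> arm_command(
  rows=[
    {"grip": 0, "linear": [20, 0, -4], "rot": [0, 0, 0]},
    {"grip": 0, "linear": [12, 0, -38], "rot": [0, 0, 0]},
    {"grip": 0, "linear": [4, 0, -73], "rot": [0, 0, 0]},
    {"grip": 0, "linear": [43, -45, -81], "rot": [0, 0, 0]},
    {"grip": 0, "linear": [91, -75, -92], "rot": [0, 0, 0]},
    {"grip": 0, "linear": [91, -125, -92], "rot": [0, 0, 0]},
    {"grip": 0, "linear": [91, -174, -92], "rot": [0, 0, 0]},
    {"grip": 0, "linear": [91, -174, -92], "rot": [0, 0, 0]},
    {"grip": 0, "linear": [91, -174, -92], "rot": [0, 0, 0]},
  ],
)

```text
clock: 10.7
position: [492.5, -61.7, 160.7]
ee_rot: [-0.116, 0.987, 0.013, 0.109]
contact_force: [0.5, -0.4, -0.4]
gripper_width: -0.1
grasp_force: 0.0
```

Run:
```python
from h import *
np.set_printoptions(precision=3,suppress=True)
p,M=st();print(arm.read_state()['joints']);print(lin(M,[-233-(p-C)@EX,-87-(p-C)@EY,92-p[2]]))
```

```text
clk 10.7 pos [492.498 -61.742 160.676] chest [np.float64(-233.27139847774433), np.float64(-87.42966297233704), np.float64(160.6758180239009)] F [ 0.46  -0.381 -0.357]
tool axes in chest cols
 [[-0.976  0.001  0.217]
 [ 0.     1.    -0.001]
 [-0.217 -0.    -0.976]]
[ 0.198  0.143 -0.542 -0.012 -0.666 -1.526]
[14.7  0.5 67.1]
```

>>> arm_command(
  rows=[
    {"grip": 0, "linear": [5, 0, 22], "rot": [0, 0, 0]},
    {"grip": 0, "linear": [10, 0, 45], "rot": [0, 0, 0]},
    {"grip": 0, "linear": [15, 0, 67], "rot": [0, 0, 0]},
    {"grip": 0, "linear": [15, 0, 67], "rot": [0, 0, 0]},
    {"grip": 0, "linear": [15, 0, 67], "rot": [0, 0, 0]},
  ],
)

```text
clock: 11.32
position: [492.7, -60.8, 92.7]
ee_rot: [-0.118, 0.987, 0.013, 0.109]
contact_force: [-0.2, 0.3, 0.9]
gripper_width: 0.2
grasp_force: 0.0
```

>>> arm_command(
  rows=[
    {"grip": 0, "linear": [-12, 0, 2.7], "rot": [0, 0, 0]},
    {"grip": 0, "linear": [-24, 0, 5.4], "rot": [0, 0, 0]},
    {"grip": 0, "linear": [-35, 0, 7.8], "rot": [0, 0, 0]},
    {"grip": 0, "linear": [-45, 0, 10], "rot": [0, 0, 0]},
    {"grip": 0, "linear": [-55, 0, 12.3], "rot": [0, 0, 0]},
    {"grip": 0, "linear": [-65, 0, 14.6], "rot": [0, 0, 0]},
    {"grip": 0, "linear": [-75, 0, 16.8], "rot": [0, 0, 0]},
    {"grip": 0, "linear": [-82, 0, 18.4], "rot": [0, 0, 0]},
    {"grip": 0, "linear": [-88, 0, 19.7], "rot": [0, 0, 0]},
    {"grip": 0, "linear": [-92, 0, 20.6], "rot": [0, 0, 0]},
  ],
)

```text
clock: 12.58
position: [583.7, -39.7, 91.5]
ee_rot: [-0.117, 0.987, 0.013, 0.108]
contact_force: [-1.9, -1.4, 0.4]
gripper_width: -0.2
grasp_force: 1.3
```

>>> arm_command(
  rows=[
    {"grip": 0, "linear": [-3, 0, 0.7], "rot": [0, 0, 0]},
    {"grip": 0, "linear": [-6, 0, 1.3], "rot": [0, 0, 0]},
    {"grip": 0, "linear": [-9, 0, 2], "rot": [0, 0, 0]},
  ],
)

```text
clock: 12.95
position: [590.5, -38.1, 91.2]
ee_rot: [-0.116, 0.987, 0.012, 0.106]
contact_force: [-11.7, -3.0, 9.7]
gripper_width: -0.2
grasp_force: 6.1
```

>>> arm_command(
  rows=[
    {"grip": 0, "linear": [-3, 0, 0.7], "rot": [0, 0, 0]},
    {"grip": 0, "linear": [-5, 0, 1.1], "rot": [0, 0, 0]},
    {"grip": 0, "linear": [-5, 0, 1.1], "rot": [0, 0, 0]},
  ],
)

```text
clock: 13.32
position: [590.7, -38.1, 90.4]
ee_rot: [-0.116, 0.988, 0.012, 0.101]
contact_force: [-17.8, -2.9, 12.0]
gripper_width: 0.2
grasp_force: 9.1
```

Run:
```python
from h import *
np.set_printoptions(precision=3,suppress=True)
p,M=st();print(arm.read_state()['joints'])
w,s=wrist()
cv2.imwrite('pics/c6.png',cv2.resize(w['frame'][150:],(800,312))[...,::-1])
```

```text
clk 13.325 pos [590.669 -38.131  90.426] chest [np.float64(-132.3008191982341), np.float64(-87.32636984627611), np.float64(90.42572529330349)] F [-17.829  -2.907  12.022]
tool axes in chest cols
 [[-0.979  0.001  0.202]
 [ 0.002  1.     0.001]
 [-0.202  0.001 -0.979]]
[ 0.205  0.39  -0.4   -0.012 -0.578 -1.533]
```

View pics/c6.png

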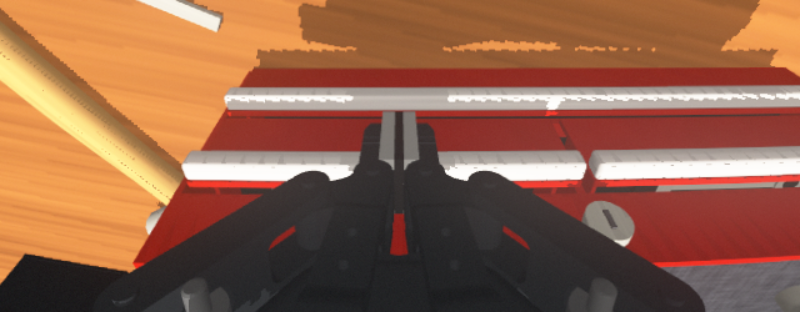

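Both drawers are home, with their strips in line and the same stop position. Next I'll rise in front of the chest and go over the lid.

>>> arm_command(
  rows=[
    {"grip": 0, "linear": [15, 0, -3], "rot": [0, 0, 0]},
    {"grip": 0, "linear": [29, 0, -7], "rot": [0, 0, 0]},
    {"grip": 0, "linear": [18, 0, -57], "rot": [0, 0, 0]},
    {"grip": 0, "linear": [6, 0, -110], "rot": [0, 0, 0]},
    {"grip": 0, "linear": [-6, 0, -165], "rot": [0, 0, 0]},
    {"grip": 0, "linear": [-17, 0, -215], "rot": [0, 0, 0]},
    {"grip": 0, "linear": [-27, 0, -261], "rot": [0, 0, 0]},
    {"grip": 0, "linear": [-27, 0, -261], "rot": [0, 0.11, 0]},
    {"grip": 0, "linear": [-27, 0, -261], "rot": [0, 0.218, 0]},
    {"grip": 0, "linear": [-27, 0, -261], "rot": [0, 0.218, 0]},
  ],
)

```text
clock: 14.62
position: [569.7, -42.6, 351.4]
ee_rot: [-0.118, 0.993, 0.0, 0.0]
contact_force: [-0.5, 0.5, -1.0]
gripper_width: 0.5
grasp_force: 0.0
```

Run:
```python
from h import *
np.set_printoptions(precision=3,suppress=True)
p,M=st();print(arm.read_state()['joints'])
c=np.array([(p-C)@v for v in(EX,EY,EZ)]);print(lin(M,np.array([-30,0,330])-c))
```

```text
clk 14.625 pos [569.701 -42.57  351.439] chest [np.float64(-153.72632283804015), np.float64(-86.76102994690673), np.float64(351.43891791751315)] F [-0.489  0.528 -0.991]
tool axes in chest cols
 [[-1.    -0.001  0.001]
 [-0.001  1.     0.   ]
 [-0.001  0.    -1.   ]]
[ 0.209  0.234  0.089 -0.    -1.425 -1.544]
[-123.8   86.7   21.6]
```

>>> arm_command(
  rows=[
    {"grip": 0, "linear": [-40, 29, 0], "rot": [0, 0, 0]},
    {"grip": 0, "linear": [-80, 58, 0], "rot": [0, 0, 0]},
    {"grip": 0, "linear": [-124, 87, 0], "rot": [0, 0, 0]},
    {"grip": 0, "linear": [-124, 87, 20], "rot": [0, 0, 0]},
    {"grip": 0, "linear": [-124, 87, 40], "rot": [0, 0, 0]},
    {"grip": 0, "linear": [-124, 87, 54], "rot": [0, 0, 0]},
    {"grip": 0, "linear": [-124, 87, 58], "rot": [0, 0, 0]},
    {"grip": 0, "linear": [-124, 87, 62], "rot": [0, 0, 0]},
    {"grip": 0, "linear": [-124, 87, 66], "rot": [0, 0, 0]},
  ],
)

```text
clock: 15.75
position: [668.8, 70.1, 287.0]
ee_rot: [-0.117, 0.993, 0.0, 0.001]
contact_force: [0.2, -0.6, -0.3]
gripper_width: 0.1
grasp_force: 0.0
```

Run:
```python
from h import *
np.set_printoptions(precision=3,suppress=True)
p,M=st()
w,s=wrist();a=imaging.get_image('side')
cv2.imwrite('pics/c7.png',np.hstack([cv2.resize(a['frame'][60:260,200:400],(400,400),interpolation=2),cv2.resize(w['frame'][:,120:520],(400,400))])[...,::-1])
```

```text
clk 15.75 pos [668.839  70.115 287.041] chest [np.float64(-31.07437108843961), np.float64(-0.25618344510191604), np.float64(287.0411714166496)] F [ 0.228 -0.59  -0.256]
tool axes in chest cols
 [[-1.    -0.     0.002]
 [-0.     1.    -0.   ]
 [-0.002 -0.    -1.   ]]
```

View pics/c7.png

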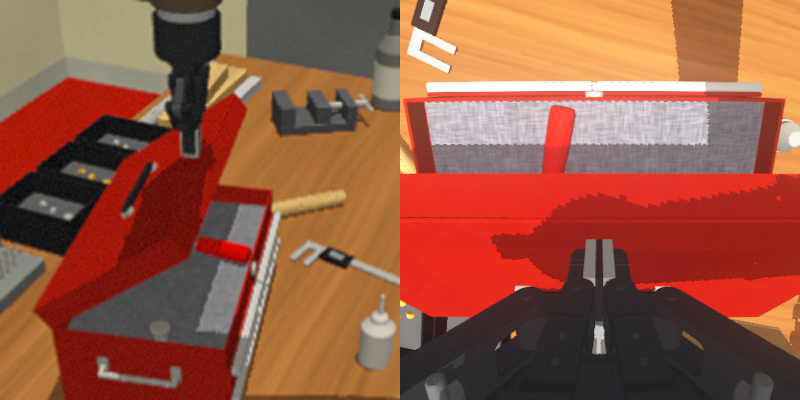

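The drawers look home and the fingertip is just above the lid face, behind its front edge. I'll press down along the arc.

>>> arm_command(
  rows=[
    {"grip": 0, "linear": [0, 0, 5], "rot": [0, 0, 0]},
    {"grip": 0, "linear": [0, 0, 10], "rot": [0, 0, 0]},
    {"grip": 0, "linear": [0, 0, 15], "rot": [0, 0, 0]},
    {"grip": 0, "linear": [3, 0, 19], "rot": [0, 0, 0]},
    {"grip": 0, "linear": [6, 0, 22], "rot": [0, 0, 0]},
    {"grip": 0, "linear": [9, 0, 26], "rot": [0, 0, 0]},
    {"grip": 0, "linear": [13, 0, 30], "rot": [0, 0, 0]},
    {"grip": 0, "linear": [17, 0, 35], "rot": [0, 0, 0]},
    {"grip": 0, "linear": [21, 0, 40], "rot": [0, 0, 0]},
    {"grip": 0, "linear": [24, 0, 45], "rot": [0, 0, 0]},
  ],
)

```text
clock: 17.1
position: [644.8, 64.6, 240.8]
ee_rot: [-0.117, 0.993, -0.0, -0.0]
contact_force: [1.3, 1.2, 1.9]
gripper_width: -0.3
grasp_force: 1.0
```

Run:
```python
from h import *
np.set_printoptions(precision=3,suppress=True)
p,M=st()
a=imaging.get_image('side');b=imaging.get_image('scene')
print([(r['pixel'],r['score']) for r in models.tip_of(a,'lid_edge')],[(r['pixel'],r['score']) for r in models.tip_of(b,'lid_edge')])
cv2.imwrite('pics/c8.png',np.hstack([cv2.resize(x['frame'][60:260,200:400],(400,400),interpolation=2) for x in(a,b)])[...,::-1])
H=C+105*EX+136*EZ
for q in(.3,.4,.5,.6):
    e=H+(-210*np.cos(q)+32*np.sin(q))*EX+(210*np.sin(q)+32*np.cos(q))*EZ;print(q,proj(a,e),proj(b,e))
```

```text
clk 17.1 pos [644.845  64.62  240.763] chest [np.float64(-55.68854144699788), np.float64(-0.01334300820491749), np.float64(240.76295335021734)] F [1.314 1.202 1.9  ]
tool axes in chest cols
 [[-1. -0. -0.]
 [-0.  1. -0.]
 [ 0. -0. -1.]]
[([313.6, 150.2], 0.68)] [([304.6, 161.7], 0.74)]
0.3 [318.144 158.987] [306.565 169.178]
0.4 [314.076 152.112] [302.681 163.013]
0.5 [309.206 145.436] [298.009 156.861]
0.6 [303.576 139.054] [292.589 150.81 ]
```

The network puts the lid at about 0.4 rad and moving with the finger, so I'll continue.

>>> arm_command(
  rows=[
    {"grip": 0, "linear": [3, 0, 5], "rot": [0, 0, 0]},
    {"grip": 0, "linear": [6, 0, 10], "rot": [0, 0, 0]},
    {"grip": 0, "linear": [9, 0, 15], "rot": [0, 0, 0]},
    {"grip": 0, "linear": [12, 0, 20], "rot": [0, 0, 0]},
    {"grip": 0, "linear": [14, 0, 25], "rot": [0, 0, 0]},
    {"grip": 0, "linear": [16, 0, 30], "rot": [0, 0, 0]},
    {"grip": 0, "linear": [18, 0, 35], "rot": [0, 0, 0]},
    {"grip": 0, "linear": [20, 0, 40], "rot": [0, 0, 0]},
    {"grip": 0, "linear": [22, 0, 45], "rot": [0, 0, 0]},
    {"grip": 0, "linear": [23, 0, 50], "rot": [0, 0, 0]},
  ],
)

```text
clock: 18.55
position: [622.4, 59.1, 190.9]
ee_rot: [-0.117, 0.993, -0.0, -0.0]
contact_force: [0.1, 0.7, 1.1]
gripper_width: 0.1
grasp_force: 0.8
```

>>> arm_command(
  rows=[
    {"grip": 0, "linear": [0, 0, 4], "rot": [0, 0, 0]},
    {"grip": 0, "linear": [0, 0, 8], "rot": [0, 0, 0]},
    {"grip": 0, "linear": [0, 0, 12], "rot": [0, 0, 0]},
    {"grip": 0, "linear": [0, 0, 15], "rot": [0, 0, 0]},
    {"grip": 0, "linear": [0, 0, 18], "rot": [0, 0, 0]},
  ],
)

```text
clock: 19.18
position: [622.8, 59.1, 173.1]
ee_rot: [-0.117, 0.993, -0.0, -0.0]
contact_force: [-1.4, -0.4, 2.6]
gripper_width: -0.0
grasp_force: 0.7
```

>>> arm_command(
  rows=[
    {"grip": 0, "linear": [0, 0, 3], "rot": [0, 0, 0]},
    {"grip": 0, "linear": [0, 0, 6], "rot": [0, 0, 0]},
  ],
)

```text
clock: 19.42
position: [622.9, 59.2, 168.1]
ee_rot: [-0.118, 0.993, -0.0, 0.0]
contact_force: [-5.5, 1.9, 12.5]
gripper_width: 0.0
grasp_force: 5.9
```

Contact is now at z = 168, where the shut lid should be. I'll press slightly, check, then lift away.

>>> arm_command(
  rows=[
    {"grip": 0, "linear": [0, 0, 3], "rot": [0, 0, 0]},
    {"grip": 0, "linear": [0, 0, 5], "rot": [0, 0, 0]},
    {"grip": 0, "linear": [0, 0, 5], "rot": [0, 0, 0]},
  ],
)

```text
clock: 19.8
position: [622.9, 59.1, 168.0]
ee_rot: [-0.118, 0.993, -0.001, 0.002]
contact_force: [-10.1, 0.5, 22.1]
gripper_width: -0.1
grasp_force: 10.9
```

>>> arm_command(
  rows=[
    {"grip": 0, "linear": [0, 0, -10], "rot": [0, 0, 0]},
    {"grip": 0, "linear": [0, 0, -40], "rot": [0, 0, 0]},
    {"grip": 0, "linear": [0, 0, -90], "rot": [0, 0, 0]},
    {"grip": 0, "linear": [40, 0, -140], "rot": [0, 0, 0]},
    {"grip": 0, "linear": [90, 0, -160], "rot": [0, 0, 0]},
    {"grip": 0, "linear": [120, 0, -160], "rot": [0, 0, 0]},
    {"grip": 0, "linear": [120, 0, -160], "rot": [0, 0, 0]},
  ],
)

```text
clock: 20.68
position: [504.9, 30.9, 323.2]
ee_rot: [-0.117, 0.993, 0.0, 0.001]
contact_force: [-0.5, 0.0, -0.4]
gripper_width: -0.0
grasp_force: 0.0
```

Run:
```python
from h import *
a=imaging.get_image('side');w,s=wrist()
cv2.imwrite('pics/c9.png',np.hstack([cv2.resize(a['frame'][90:290,200:400],(400,400),interpolation=2),cv2.resize(w['frame'][:,120:520],(400,400))])[...,::-1])
```

```text
(no output)
```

View pics/c9.png

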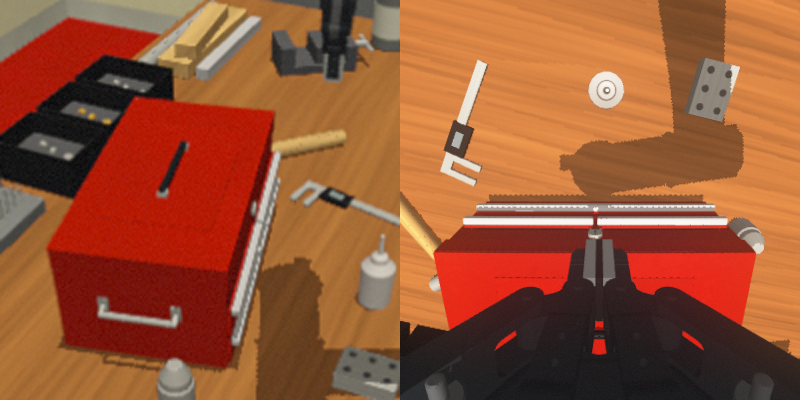

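The lid is shut, both strips are in line, and the bystanders haven't moved. The arm is clear, so I'll hand the job in.

```bash
python3 -c "
from bench import job
print(job.job_done())"
```

```text
the job is handed in; nothing more can be done
None
```

I handed the job in at about 21 s: both upper drawers are pushed home, the lid is lowered gently and shut, the last pictures show the bystanders where they stood, and the arm is clear; the hand-in gave no verdict.

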